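# Tip a rubber heel over against the cutting board's edge

### The arm

A 6-joint arm with a two-finger parallel gripper is mounted at the origin on the work surface. World frame = base frame: x ahead of the robot, y to its left, z up, the work surface at z = 0. Lengths are in m, angles in degrees, forces in N, time in s.
With the tool pointing down it reaches from about 0.4 to 0.825 m from the base axis. Payload 7 kg.
Tool frame: the origin (TCP) lies on the centre line of the jaws, within the pads' length; the fingertips stand 19 mm ahead of it and the grasp point (between the pads) is the TCP; z points along the fingers, y is the line along which they close (so a half turn about z gives the same grasp; the last joint's range is limited). The gripper opens to 88 mm and grips with 3 to 60 N. Pads are 19 mm wide; open, the fingers measure 130 mm over their backs; the gripper's body (78 mm by 193 mm) begins 47 mm behind the grasp point.
Start: joints at [-48.123, 20.546, 0.682, 0, -70.136, -16.507], TCP at [0.289, -0.61, 0.218] pointing down, gripper open.
Joint ranges: [-176.03, 176.03], [-82.01, 121.73], [-58.28, 71.71], [-173.87, 95.51], [-174.79, -0.11], [-173.66, 173.66]. Speed limits (degrees/s): [136.94, 136.94, 172.46, 180, 180, 180].

### API

Orientations are given as [roll, pitch, yaw] about the fixed x, y, z axes, in that order (R = Rz(yaw) Ry(pitch) Rx(roll)).
In Python, from plant import get_state, capture, close_job gives the robot as it stands.
- The arm moves only by the tool apply_moves, never from a script. Its argument "targets" is a list of rows, each a list of 7 numbers: the opening, from 0 (shut) to 1 (fully open), then the shift along the tool's x, y, z normalised to -1 to 1, where 1 is 1000 mm, then the turn, a rotation vector about the tool's x, y, z normalised to -1 to 1, where 1 is 90 degrees. In form: [[claw, tx, ty, tz, ax, ay, az], ...]. A call has 1 to 20 rows; each row shifts and turns the commanded pose from where the row before left it, along the tool's axes as they then stand; what a row does not reach is not made up. A row lasts 1/12 s, in which the tool goes at most 41.7 mm and 7.16 degrees, less where a joint would pass 70% of its speed; a pose out of reach is approached as far as the arm can. A call with a number of a shift or a turn outside -1 to 1 is refused whole. A call with a gripper value outside its range is refused whole. The fingers move at their own pace and stop on an object; "newtons" is the grip in N (left out, the last holds). Time passes only in rows, so rows that do not move let the fingers close. It gives the time, the measured TCP pose, the force, the opening and the grip force at its end, in the units of the state.
- get_state(): the state, without advancing time (a new reading comes with each control period).
- capture(name): name is "side" or "top"; returns a dict with "frame" (480x640x3 uint8, red, green, blue), "range_z" (480x640 float32, m along the optical axis (not along the pixel's ray), 0 where there is no reading), "camera_matrix" (3x3 intrinsics, pixels), "T" (4x4, takes a point from camera to world coordinates). Camera axes: x right, y down, z forward; pixel columns grow to the right and rows downward; lengths in m; the calibration is good to about 2 mm. A picture is of the moment at which its call begins.
- close_job(): hands the job in; it is judged then, once.
The state is a dict: "time_s": time; "joints": joint angles; "qd": joint speeds; "joint_torque": joint torques, N m; "tcp_pos": TCP position; "eef_rot": TCP orientation; "contact_force": force on the tool from outside, world axes, zero at the start; "moment": the same for the moment, N m; "gripper_width": finger opening in m; "gripper_force": force on a finger pad.
Only numpy, scipy, OpenCV 4.12 (cv2) and the standard library are available. Lean on these libraries where they do the work, as an engineer would, in place of code of your own. Each camera call takes 0.05 s, during which the arm holds its last target. There are 200 camera calls.

### The job

On the cobbler's bench a rubber heel lies tread up in front of the white cutting board; it has to lie on the board tread down, so that its plain gluing face is up for the cement, like its mate that is there already. With the fingers only, push its straight edge up against the board's near edge and go on until it tips up and falls over onto the board, then push it on until all of it lies flat on the board. Do not pick it up or carry it, and leave its mate, the cement tin, the tools and the other things where they are.

Things in the scene. Friction and masses are not known exactly. Their poses are not given: they have to be found in the camera images.
- heel: Heel to turn over: rigid D-shaped brown rubber, 70 mm long (x), 66 wide (y), 12 thick, about 60 g (varies). Upright sides; straight edge at own x = +35 mm, round end (radius 33) at x = -35. Origin: centre of the plain gluing face; +z points to the tread (cross bars, nail washers). Starts flat on the bench, tread up, straight edge facing the board (within 20 degrees), 10 to 65 mm short of it.
- heel_corner_a (a point): corner of the heel at one end of its straight edge, on the gluing face: heel frame (+35, +33, 0) mm
- heel_corner_b (a point): the other corner of the straight edge, on the gluing face: heel frame (+35, -33, 0) mm
- heel_back (a point): Crown of the heel's round end, on the gluing face: heel frame (-35, 0, 0) mm. Fingers, heel, bench and board have ordinary friction on one another (coefficient 0.5 or more; varies).
- board: White polyethylene cutting board on the bench, fixed: 170 mm (own x) by 400 mm (own y), 8 mm thick, so its near edge is a square step 8 mm high, lower than the heel is thick. Origin: centre of its underside, at bench height; own +x points away from the robot (turned up to 16 degrees); near edge at own x = -85 mm.
- board_near_edge (a point): middle of the board's near upper edge: board frame (-85, 0, 8) mm; the edge runs along the board's y for 200 mm either way
- mate: The other heel of the pair, of the same shape and size, lying on the board gluing face up, near one end of the board. Loose. Origin: centre of its underside (tread); not to be moved.
- cement: Tin of cement standing on the board near the other end: grey cylinder, diameter 75 mm, 54 mm high over its black cap. Loose. Origin: centre of its underside; not to be moved.
- hammer: Shoemaker's hammer lying on the bench to the left of the heel, about 215 mm long and 44 mm high, wooden handle along own x, steel head at own x = +65 mm, reaching from own y = -55 to +55 mm. Origin on the bench under it; not to be moved.
- rasp: Flat rasp with a wooden handle lying on the bench by the right-hand end of the board, 265 mm long along own x, 26 mm wide, 23 mm high. Origin on the bench under it; not to be moved.
- tacks: Low open tin of tacks, diameter 72 mm, 24 mm high, on the bench at the right. Origin: centre of its underside; not to be moved.
- polish: Round flat polish tin, diameter 87 mm, 24 mm high, on the bench at the left. Origin: centre of its underside; not to be moved.
Mind the look-alikes: they are no part of the job. Leave any red or turquoise look-alike of the heel alone.

How it is judged (in metres and radians):
On the way:
1. the heel stands up on its straight edge at the board's near edge (angle between heel's own z axis and vertical between 1.1 and 2.1 rad and x of heel_corner_a in the frame of board between -0.115 and -0.055 m and x of heel_corner_b in the frame of board between -0.115 and -0.055 m and height (world z) of each of heel_corner_a, heel_corner_b below 0.03 m).
At the end, for the whole second after the job is handed in: The heel lies at rest, flat on the board (within about 5 degrees) with its tread down and its gluing face up, and no part of it hangs over the board's edges (angle between heel's own z axis and vertical above 3.05 rad and height (world z) of heel between 0.0175 and 0.0225 m and x of heel_corner_a in the frame of board between -0.085 and 0.085 m and x of heel_corner_b in the frame of board between -0.085 and 0.085 m and x of heel_back in the frame of board between -0.085 and 0.085 m and y of heel in the frame of board between -0.15 and 0.15 m and linear speed of heel below 0.01 m/s); the robot touches nothing.
It fails at once if the heel is lifted or carried (clear of the bench while still tread up, or all of it more than 15 mm above the board) ((angle between heel's own z axis and vertical below 0.6 rad and height (world z) of each of heel_corner_a, heel_corner_b, heel_back above 0.013 m) or height (world z) of each of heel_corner_a, heel_corner_b, heel_back above 0.035 m).
It fails at once if the arm or the gripper's body, not the fingers, pushes the heel (contact force between the arm and heel above 2 N).
It fails at once if the mate heel or the cement tin is moved more than 15 mm (distance of any of mate, cement from where it was at the start of the episode above 0.015 m).
It fails at once if the hammer or the rasp is moved more than 15 mm (distance of any of hammer, rasp from where it was at the start of the episode above 0.015 m).
It fails at once if the tack tin or the polish tin is moved more than 15 mm (distance of any of tacks, polish from where it was at the start of the episode above 0.015 m).
It also fails if it takes over 72 s, if anything falls off the work surface, if the arm or the gripper's body presses on something with over 40 N, if the wrist force passes 120 N, or if a joint passes its speed limit or range.

## Working session

There is one attempt and no reset: what is moved stays moved. The work goes in short steps, Python scripts to look and compute and a tool call to move; the robot and the scene stay as the last step left them, time stands still between calls to the robot, and variables do not carry over. Pictures are saved under pics/ and viewed, at most 10 in all, crops included, and the job is handed in when it is done.

Besides the shell and the picture viewer there is one more tool, called after "Call:" as name([rows], argument=value, ...), one row to a line, values as JSON. apply_moves: Moves the arm, as the interface text tells. Scaled input: -1 to 1 covers 1000 mm each way for a shift and 90 degrees each way for a turn. Its arguments: {"type":"object","properties":{"targets":{"type":"array","items":{"type":"array","items":{"type":"number"}}},"newtons":{"type":"number"}},"required":["targets"]}

```bash
mkdir -p pics; python3 - <<'E'
from plant import *
import cv2,numpy as np
for n in("top","side"):
    c=capture(n); cv2.imwrite(f"pics/{n}0.png",c["frame"][:,:,::-1]); np.savez(f"{n}0.npz",**c); print(n,c["camera_matrix"].tolist(),c["T"].round(3).tolist())
print(get_state())
E
```

```text
top [[607.4756127954737, 0.0, 318.4410038514211], [0.0, 607.4756127954737, 240.90995190866332], [0.0, 0.0, 1.0]] [[-0.016, -0.983, 0.184, 0.193], [-1.0, 0.019, 0.015, 0.026], [-0.018, -0.184, -0.983, 1.927], [0.0, 0.0, 0.0, 1.0]]
side [[609.4269051721277, 0.0, 312.1367341565452], [0.0, 609.4269051721277, 231.6724320456726], [0.0, 0.0, 1.0]] [[0.794, -0.418, 0.442, -0.247], [-0.608, -0.561, 0.562, -0.986], [0.013, -0.715, -0.699, 1.284], [0.0, 0.0, 0.0, 1.0]]
{'time_s': 0.1, 'joints': array([-4.81222976e+01,  2.05880438e+01,  6.38558317e-01, -1.73629953e-02,
       -7.01372003e+01, -1.65062124e+01]), 'qd': array([ 8.86724024e-05, -4.26809806e-02,  1.81473001e-01,  6.88163637e-02,
       -2.18736919e-02,  2.10270829e-02]), 'joint_torque': array([-3.03513603e-03, -5.84163415e+01,  2.93753350e+01,  7.01548934e+00,
        1.01879545e-02, -4.48532705e-05]), 'tcp_pos': array([ 0.28899116, -0.60949551,  0.217206  ]), 'eef_rot': array([ 1.79912249e+02, -8.98082727e-03, -1.54634415e+02]), 'contact_force': array([0.26584614, 0.09416264, 0.53276895]), 'moment': array([0.0150943 , 0.03672351, 0.05117027]), 'gripper_force': 0.0, 'gripper_width': 0.08748800379359127}
```

View pics/top0.png

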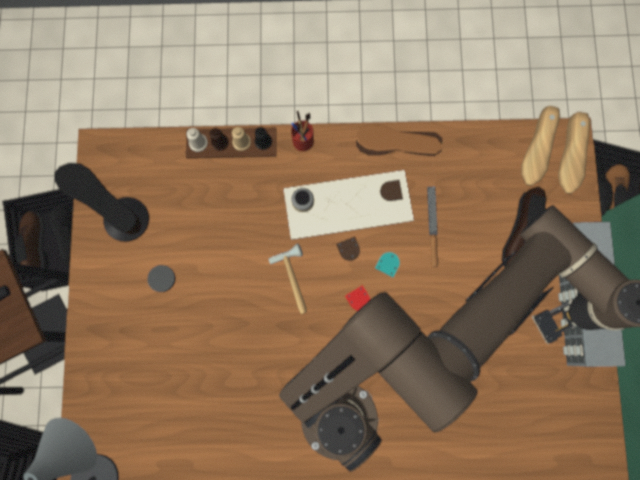

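View pics/side0.png

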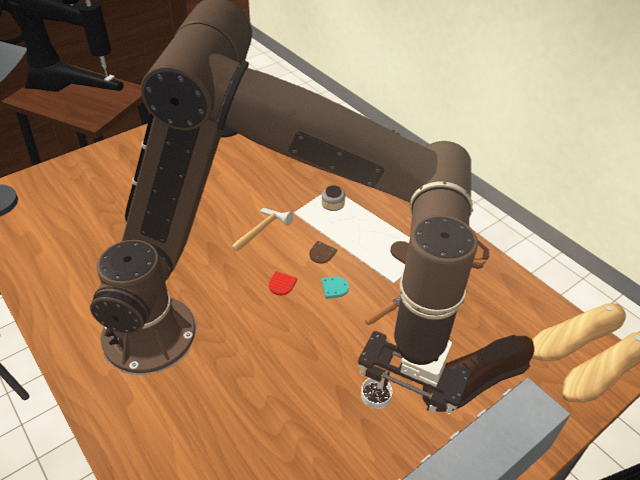

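The top view shows the heel at about (348,248), the board quad at (284,187), (405,171), (413,220), (291,238), the mate at (391,190), the tin at (302,199), the hammer head at (285,255) and the turquoise look-alike at (388,263). In the side view the heel is at (322,252) and the tack tin at (377,393).

```bash
cat > h.py <<'E'
import numpy as np,cv2
from scipy import ndimage
def ray(c,uv,z):
    uv=np.atleast_2d(uv).astype(float); K,T=c["camera_matrix"],c["T"]
    d=np.c_[uv,np.ones(len(uv))]@np.linalg.inv(K).T@T[:3,:3].T
    o=T[:3,3]; return (o+d*((z-o[2])/d[:,2])[:,None])[:,:2]
def blob(m,seed,r=12):
    n,l,s,cc=cv2.connectedComponentsWithStats(m.astype(np.uint8))
    d=np.hypot(*(cc-np.array(seed)).T); d[0]=1e9; d[s[:,4]<20]=1e9
    k=d.argmin(); return (l==k),cc[k],s[k]
def hullpts(c,m,z):
    k,_=cv2.findContours(cv2.resize(m.astype(np.uint8)*255,None,fx=1,fy=1),cv2.RETR_EXTERNAL,cv2.CHAIN_APPROX_NONE)
    return ray(c,max(k,key=len)[:,0],z)
E
python3 - <<'E'
from h import *
for n,bs,hs in(("top",(350,200),(348,248)),("side",(360,230),(322,252))):
    c=dict(np.load(n+"0.npz")); f=c["frame"]; hsv=cv2.cvtColor(f,cv2.COLOR_RGB2HSV)
    print(n,"heel px",hsv[hs[1],hs[0]],f[hs[1],hs[0]],"bench",hsv[hs[1]+30,hs[0]-20])
    bm,cc,s=blob((hsv[...,1]<50)&(hsv[...,2]>170),bs); bh=hullpts(c,bm,.008)
    r=cv2.minAreaRect(cv2.convexHull(bh.astype(np.float32)*1000)); print("board",s,r,cv2.boxPoints(r).round())
    hm,cc,s=blob(hsv[...,2]<115,hs); hh=hullpts(c,hm,.012 if n=="top" else .012)
    print("heel",s,cc,cv2.minAreaRect(hh.astype(np.float32)*1000))
    x0,y0=int(cc[0])-60,int(cc[1])-50
    k=f[y0:y0+100,x0:x0+130,::-1]; cv2.imwrite(f"pics/{n}c.png",cv2.resize(k,None,fx=4.6 if n=="x" else 3,fy=3 if n!="x" else 1,interpolation=cv2.INTER_CUBIC))
    np.set_printoptions(suppress=True); print((cv2.approxPolyDP((hh*1000).astype(np.float32)[:,None],7,True)[:,0]).round().tolist())
a,b=[cv2.imread(f"pics/{n}c.png") for n in("top","side")]; cv2.imwrite("pics/cc.png",np.hstack([a,b]))
E
```

```text
top heel px [11 95 78] [78 60 49] bench [ 14 136 148]
board [ 284  171  129   68 5403] ((672.928955078125, -42.73692321777344), (170.89320373535156, 398.8326721191406), 7.786333084106445) [[ 561.  143.]
 [ 615. -252.]
 [ 785. -229.]
 [ 731.  166.]]
heel [337 237  23  24 382] [348.78795812 248.65706806] ((523.4464111328125, -43.68004608154297), (67.82899475097656, 64.74411010742188), 24.680927276611328)
[[563.0, -60.0], [541.0, -5.0], [492.0, -29.0], [494.0, -61.0], [514.0, -74.0]]
side heel px [ 12 118 117] [117  84  63] bench [ 13 157 214]
board [ 295  190  115   93 4221] ((676.0535278320312, -40.37382507324219), (172.4579315185547, 407.8547668457031), 7.720776081085205) [[ 563.  150.]
 [ 618. -254.]
 [ 789. -231.]
 [ 734.  173.]]
heel [310 242  27  21 289] [321.13148789 253.35986159] ((523.3255004882812, -48.708194732666016), (72.59603118896484, 66.85009002685547), 20.971595764160156)
[[543.0, -6.0], [492.0, -39.0], [492.0, -68.0], [512.0, -83.0], [567.0, -65.0], [553.0, -59.0], [561.0, -45.0], [550.0, -16.0], [540.0, -24.0]]
```

View pics/cc.png

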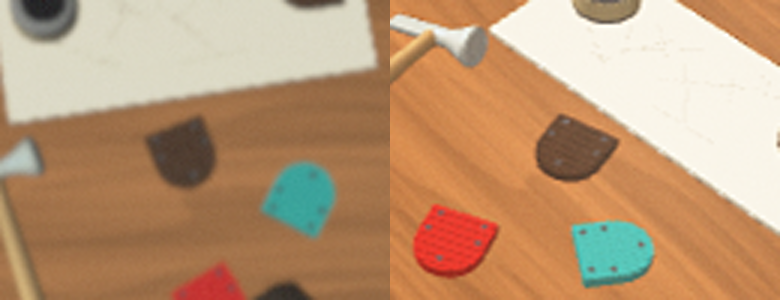

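The heel's straight edge runs from about (0.563,-0.061) to (0.541,-0.005), heading about 21°. The board's heading is 7.8° and its near edge at the heel is x≈0.585. I'll use the two fingers 30 mm apart as a cradle behind the round end, aligned with the board.

Call:
apply_moves([
  [0.34,0,0,0,0,0,0.0652],
  [0.34,0,0,0,0,0,0.0652],
  [0.34,0,0,0,0,0,0.0652],
  [0.34,-0.0161,0.0352,0.0045,0,0,0],
  [0.34,-0.0161,0.0352,0.0045,0,0,0],
  [0.34,-0.0161,0.0352,0.0045,0,0,0],
  [0.34,-0.0161,0.0352,0.0045,0,0,0],
  [0.34,-0.0161,0.0352,0.0045,0,0,0],
  [0.34,-0.0161,0.0352,0.0045,0,0,0],
  [0.34,-0.0161,0.0352,0.0045,0,0,0],
  [0.34,-0.0161,0.0352,0.0045,0,0,0],
  [0.34,-0.0161,0.0352,0.0045,0,0,0],
  [0.34,-0.0161,0.0352,0.0045,0,0,0],
  [0.34,-0.0161,0.0352,0.0045,0,0,0],
  [0.34,-0.0161,0.0352,0.0045,0,0,0],
  [0.34,-0.0161,0.0352,0.0045,0,0,0],
  [0.34,-0.0161,0.0352,0.0045,0,0,0],
  [0.34,-0.0161,0.0352,0.0045,0,0,0],
])

```text
time_s: 1.6
tcp_pos: [0.457, -0.0521, 0.1505]
eef_rot: [180.0, 0.0, -172.2]
contact_force: [1.3, 0.4, 0.5]
gripper_width: 0.0299
gripper_force: 0.0
```

Call:
apply_moves([
  [0.34,0,0,0,0,-0.0667,0],
  [0.34,0,0,0,0,-0.0667,0],
  [0.34,0,0,0,0,-0.0667,0],
  [0.34,0,0,0,0,-0.0667,0],
  [0.34,0,0,0,0,-0.0667,0],
  [0.34,0,0,0,0,0,0],
  [0.34,0,0,0,0,0,0],
])

```text
time_s: 2.18
tcp_pos: [0.4628, -0.0625, 0.1599]
eef_rot: [179.0, 29.2, -172.3]
contact_force: [-1.8, -0.2, -0.2]
gripper_width: 0.0298
gripper_force: 0.0
```

```bash
python3 - <<'E'
from plant import *
from h import *
c=capture("side");cv2.imwrite("pics/s1.png",cv2.resize(c["frame"][170:350,180:420,::-1],None,fx=3,fy=3))
s=get_state(); print({k:np.round(s[k],3).tolist() for k in("joints","qd","tcp_pos","eef_rot")})
E
```

```text
{'joints': [19.965, -13.437, -58.265, 16.848, -17.229, -116.858], 'qd': [0.226, 1.759, -0.449, -0.168, -0.311, 0.083], 'tcp_pos': [0.462, -0.063, 0.159], 'eef_rot': [179.005, 29.011, -172.277]}
```

View pics/s1.png

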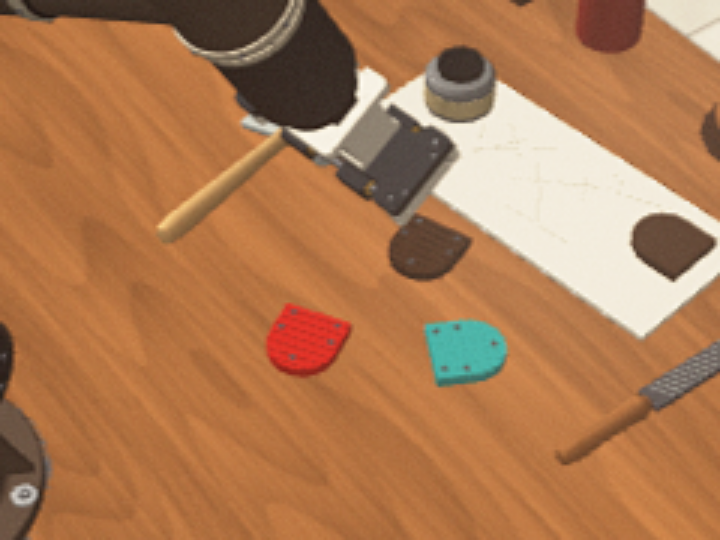

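The side view shows the fingers over and left of the heel (heel at about (428,247) in the crop), with everything undisturbed. Joint 3 is at its limit at this 30° tilt, so I'll ease back to about 15°.

Call:
apply_moves([
  [0.34,0,0,0,0,0.0556,0],
  [0.34,0,0,0,0,0.0556,0],
  [0.34,0,0,0,0,0.0556,0],
  [0.34,0,0,0,0,0,0],
  [0.34,0,0,0,0,0,0],
])

```text
time_s: 2.65
tcp_pos: [0.4634, -0.0618, 0.1576]
eef_rot: [179.1, 13.9, -172.0]
contact_force: [-1.1, -0.5, -1.7]
gripper_width: 0.0302
gripper_force: 0.0
```

```bash
cat > st.py <<'E'
from plant import *
import numpy as np,sys
from scipy.spatial.transform import Rotation as R
s=get_state(); print({k:np.round(s[k],4).tolist() for k in("time_s","joints","tcp_pos","eef_rot","contact_force")})
r=R.from_euler('xyz',s["eef_rot"],degrees=True); tip=s["tcp_pos"]+r.apply([0,0,.019])
print("tip",tip.round(4), "tip lowest", tip[2]-.0095*abs(r.as_matrix()[2,0]))
if len(sys.argv)>3:
    t=np.array(sys.argv[1:4],float); print("tool d",r.inv().apply(t-s["tcp_pos"]).round(4))
    if len(sys.argv)>6: print("rotvec",(r.inv()*R.from_euler('xyz',np.array(sys.argv[4:7],float),degrees=True)).as_rotvec(degrees=True)/90)
E
python3 st.py .452 -.054 .1 180 15 -172.2
```

```text
{'time_s': 2.65, 'joints': [17.948, -4.8319, -40.6859, 2.264, -40.3535, -101.3637], 'tcp_pos': [0.4634, -0.0618, 0.1576], 'eef_rot': [179.0859, 13.8611, -171.9787], 'contact_force': [-1.0589, -0.4873, -1.7241]}
tip [ 0.4678 -0.0608  0.1392] tip lowest 0.13690515813784807
tool d [0.0237 0.0084 0.0537]
rotvec [ 0.01076942 -0.0126731   0.00228049]
```

Call:
apply_moves([
  [0.34,0.0065,0.0021,0.012,0.0027,-0.0032,0.0006],
  [0.34,0.0065,0.0021,0.012,0.0027,-0.0032,0.0006],
  [0.34,0.0065,0.0021,0.012,0.0027,-0.0032,0.0006],
  [0.34,0.0065,0.0021,0.012,0.0027,-0.0032,0.0006],
  [0.34,0.0065,0.0,0.025,0,0,0],
  [0.34,0.0,0.0,0.015,0,0,0],
  [0.34,0.0,0.0,0,0,0,0],
])

```text
time_s: 3.23
tcp_pos: [0.4497, -0.0554, 0.0624]
eef_rot: [-179.9, 14.9, -172.2]
contact_force: [-0.2, -0.3, -0.4]
gripper_width: 0.0295
gripper_force: 0.0
```

```bash
python3 st.py .458 -.054 .0235 180 15 -172.2
```

```text
{'time_s': 3.2333, 'joints': [20.8238, 1.4552, -54.1937, 9.8361, -20.1133, -111.8206], 'tcp_pos': [0.4497, -0.0554, 0.0624], 'eef_rot': [-179.9429, 14.8875, -172.1713], 'contact_force': [-0.1823, -0.2706, -0.3582]}
tip [ 0.4545 -0.0548  0.044 ] tip lowest 0.04157931082590181
tool d [0.0018 0.0003 0.0397]
rotvec [-0.00055225 -0.00124965  0.00030904]
```

Call:
apply_moves([
  [0.34,0.0005,0.0,0.012,0,0,0],
  [0.34,0.0005,0.0,0.012,0,0,0],
  [0.34,0.0005,0.0,0.01,0,0,0],
  [0.34,0.0,0.0,0.005,0,0,0],
  [0.34,0.0,0.0,0,0,0,0],
])

```text
time_s: 3.65
tcp_pos: [0.4608, -0.0538, 0.0272]
eef_rot: [-180.0, 15.1, -172.2]
contact_force: [-0.9, -0.4, -0.5]
gripper_width: 0.0298
gripper_force: 0.0
```

```bash
python3 st.py .500 -.048 .0235 180 15 -172.2; python3 - <<'E'
from plant import *
from h import *
o=[]
for n,x,y in(("side",200,180),("top",260,180)):
    c=capture(n);np.savez(n+"1.npz",**c); o.append(cv2.resize(c["frame"][y:y+130,x:x+170,::-1],None,fx=2.35,fy=2.35,interpolation=cv2.INTER_CUBIC))
cv2.imwrite("pics/b1.png",np.hstack(o))
E
```

```text
{'time_s': 3.65, 'joints': [19.5136, 6.7034, -58.018, 16.5091, -10.88, -117.521], 'tcp_pos': [0.4608, -0.0538, 0.0272], 'eef_rot': [-179.9585, 15.1452, -172.1743], 'contact_force': [-0.9211, -0.3949, -0.5405]}
tip [ 0.4657 -0.0531  0.0089] tip lowest 0.006417215425303321
tool d [-0.0373  0.0004  0.014 ]
rotvec [-0.00038725  0.00161356  0.00027551]
```

View pics/b1.png

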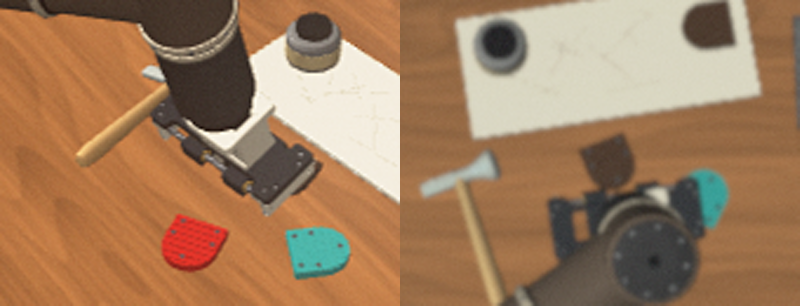

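In the crops the fingers sit just behind the heel's round end (heel at about (608,160) in the top half) and centred on it. Joint 3 limits how low I can go, so I'll ease the tilt to 8°, drop, and push.

Call:
apply_moves([
  [0.34,0,0,0,0,0.04,0],
  [0.34,0,0,0,0,0.038,0],
  [0.34,0.0005,0,0.0045,0,0,0],
  [0.34,0,0.0,0,0,0,0],
])

```text
time_s: 4.08
tcp_pos: [0.4638, -0.0525, 0.0242]
eef_rot: [179.9, 8.4, -172.2]
contact_force: [-0.1, -0.0, -0.3]
gripper_width: 0.0293
gripper_force: 0.0
```

```bash
python3 st.py .490 -.0495 .0222 180 8 -172.2
```

```text
{'time_s': 4.0833, 'joints': [19.2154, 10.1131, -47.5042, 3.928, -24.1458, -104.8902], 'tcp_pos': [0.4638, -0.0525, 0.0242], 'eef_rot': [179.9384, 8.44, -172.2104], 'contact_force': [-0.0839, -0.0343, -0.2838]}
tip [ 0.4666 -0.0521  0.0054] tip lowest 0.004040809716150088
tool d [-0.0258 -0.0006  0.0059]
rotvec [ 0.00066799  0.0048885  -0.00011205]
```

Call:
apply_moves([
  [0.34,-0.004,0,0.0012,0,0,0],
  [0.34,-0.004,0,0.0012,0,0,0],
  [0.34,-0.004,0,0.0012,0,0,0],
  [0.34,-0.004,0,0.0009,0,0,0],
  [0.34,-0.004,0,0.0006,0,0,0],
  [0.34,-0.004,0,0.0006,0,0,0],
  [0.34,-0.003,0,0.0004,0,0,0],
  [0.34,-0.003,0,0.0004,0,0,0],
  [0.34,-0.003,0,0.0004,0,0,0],
  [0.34,-0.003,0,0.0004,0,0,0],
  [0.34,0,0,0,0,0,0],
])

```text
time_s: 5.0
tcp_pos: [0.4996, -0.0479, 0.0219]
eef_rot: [180.0, 8.3, -172.2]
contact_force: [0.3, -0.1, -0.5]
gripper_width: 0.03
gripper_force: 0.0
```

```bash
python3 st.py .510 -.047 .0222 180 8 -172.2; python3 - <<'E'
from plant import *
from h import *
c=capture("top");f=c["frame"];hsv=cv2.cvtColor(f,cv2.COLOR_RGB2HSV)
cv2.imwrite("pics/t2.png",cv2.resize(f[200:280,290:400,::-1],None,fx=6,fy=6,interpolation=cv2.INTER_CUBIC))
E
```

```text
{'time_s': 5.0, 'joints': [18.1785, 13.3168, -43.1142, 3.437, -25.3893, -103.3441], 'tcp_pos': [0.4996, -0.0479, 0.0219], 'eef_rot': [179.9782, 8.3495, -172.1673], 'contact_force': [0.3489, -0.1026, -0.5183]}
tip [ 0.5024 -0.0475  0.0031] tip lowest 0.0016783879486000758
tool d [-0.0103 -0.0005  0.0012]
rotvec [0.00029338 0.00388363 0.00036004]
```

View pics/t2.png

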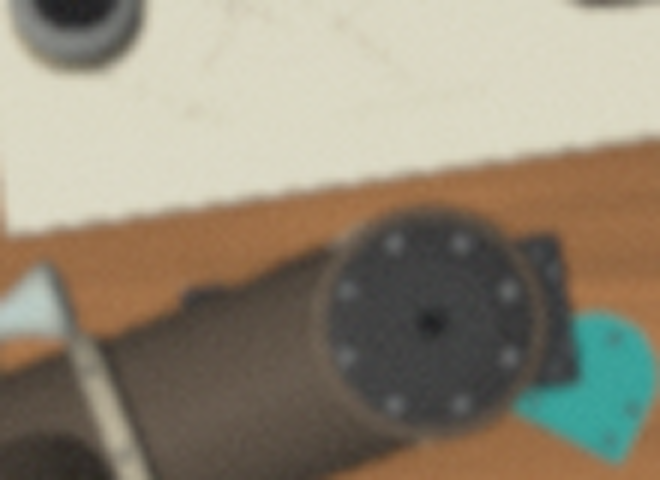

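The top view is blocked by the wrist, with nothing else disturbed. I'll go on gently by force.

Call:
apply_moves([
  [0.34,-0.002,0,0.0003,0,0,0],
  [0.34,-0.002,0,0.0003,0,0,0],
  [0.34,-0.002,0,0.0003,0,0,0],
  [0.34,0,0,0,0,0,0],
])

```text
time_s: 5.38
tcp_pos: [0.5054, -0.0471, 0.0219]
eef_rot: [180.0, 8.4, -172.2]
contact_force: [0.2, 0.5, -0.1]
gripper_width: 0.0298
gripper_force: 0.0
```

Call:
apply_moves([
  [0.34,-0.002,0,0.0003,0,0,0],
  [0.34,-0.002,0,0.0003,0,0,0],
  [0.34,0,0,0,0,0,0],
])

```text
time_s: 5.63
tcp_pos: [0.5094, -0.0466, 0.0218]
eef_rot: [180.0, 8.4, -172.2]
contact_force: [-0.6, 0.3, 0.3]
gripper_width: 0.0297
gripper_force: 0.0
```

```bash
python3 st.py .510 -.047 .0222 180 8 -172.2; python3 - <<'E'
from plant import *
from h import *
c=capture("side");f=c["frame"]
cv2.imwrite("pics/s2.png",cv2.resize(f[205:285,270:370,::-1],None,fx=6,fy=6,interpolation=cv2.INTER_CUBIC))
E
```

```text
{'time_s': 5.6333, 'joints': [17.934, 14.0884, -41.8781, 3.2982, -25.8433, -102.9655], 'tcp_pos': [0.5094, -0.0466, 0.0218], 'eef_rot': [179.977, 8.3511, -172.1676], 'contact_force': [-0.6186, 0.253, 0.3412]}
tip [ 0.5122 -0.0462  0.003 ] tip lowest 0.0016695476878846084
tool d [-0.0005 -0.0005 -0.0003]
rotvec [0.00030658 0.00390111 0.00035686]
```

View pics/s2.png

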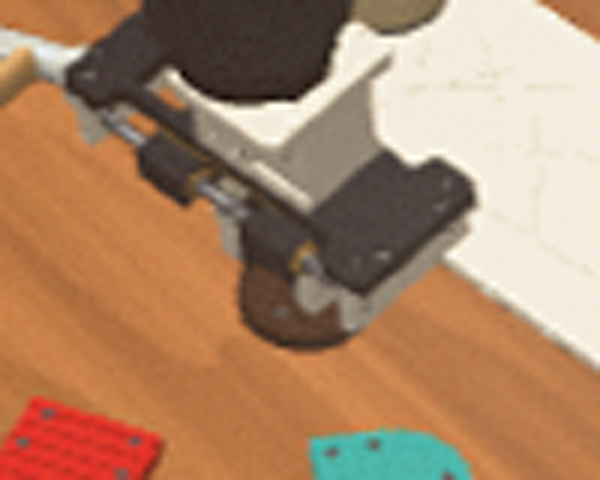

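The side crop shows the round end still poking out towards the camera at about (295,320), so I have to check where the fingertips project.

```bash
python3 - <<'E'
from plant import *
from h import *
c=capture("side");K,T=c["camera_matrix"],c["T"];W=np.linalg.inv(T)
def pr(p): q=W[:3,:3]@p+W[:3,3]; q=K@q; return q[:2]/q[2]
u=np.array([.991,.136,0]);v=np.array([-.136,.991,0]);tip=np.array([.5122,-.0462,.003])
for s in(-1,1):
  for w in (.015,.036):
    for fx in(-.0095,.0095): p=pr(tip+s*w*v+fx*u); print(s,w,fx,p.round(1),((p-[270,205])*6).round())
print("heel back orig",pr(np.array([.492,-.05,.006])))
d=c["range_z"]; 
for x,y in((295,320),(295,300),(340,320),(270,280)):
    uu,vv=270+x/6,205+y/6; z=d[int(vv),int(uu)]; k=np.linalg.inv(K)@[uu,vv,1]*z; print((x,y),(T[:3,:3]@k+T[:3,3]).round(3))
hsv=cv2.cvtColor(c["frame"],cv2.COLOR_RGB2HSV)
ys,xs=np.mgrid[235:270,300:345].reshape(2,-1); z=d[ys,xs]
P=(np.linalg.inv(K)@np.vstack([xs,ys,np.ones(len(xs))])*z).T@T[:3,:3].T+T[:3,3]
m=(hsv[ys,xs,2]<135)&(P[:,2]<.02); print(m.sum(),P[m].min(0),P[m].max(0))
E
```

```text
-1 0.015 -0.0095 [318.4 261. ] [291. 336.]
-1 0.015 0.0095 [323.1 257.7] [318. 316.]
-1 0.036 -0.0095 [323.7 264.9] [322. 359.]
-1 0.036 0.0095 [328.3 261.5] [350. 339.]
1 0.015 -0.0095 [311.  255.6] [246. 304.]
1 0.015 0.0095 [315.6 252.3] [274. 284.]
1 0.036 -0.0095 [305.9 251.9] [215. 281.]
1 0.036 0.0095 [310.5 248.6] [243. 261.]
heel back orig [312.29053316 259.76039989]
(295, 320) [ 0.506 -0.064  0.015]
(295, 300) [ 0.505 -0.065  0.031]
(340, 320) [ 0.521 -0.079  0.019]
(270, 280) [ 0.513 -0.035  0.014]
164 [ 0.49018016 -0.08174859  0.00060166] [0.5312113  0.03771809 0.01969504]
```

```bash
python3 - <<'E'
from plant import *
from h import *
c=capture("side");K,T=c["camera_matrix"],c["T"];f=c["frame"];d=c["range_z"]
hsv=cv2.cvtColor(f,cv2.COLOR_RGB2HSV)
for y in range(240,268,2):
    r=""
    for x in range(304,342,3):
        k=np.linalg.inv(K)@[x,y,1]*d[y,x]; P=(T[:3,:3]@k+T[:3,3])*1000
        h,s,v=hsv[y,x]; col="G" if s<70 else("H" if v<140 and s>70 else "b")
        r+=f"{col}{P[0]:4.0f},{P[1]:4.0f},{P[2]:3.0f}|"
    print(y,r)
c0=dict(np.load("side0.npz")); print((abs(c0["frame"].astype(int)-f)[242:264,308:338].max(2)>40).astype(int))
E
```

```text
240 b 525,  33, -0|G 491, -25, 67|G 472, -63,109|G 474, -75,117|H 480, -80,118|G 474,-100,137|G 479,-106,139|G 486,-110,139|G 495,-112,134|G 496,-123,143|G 505,-124,138|G 510,-131,140|G 516,-137,142|
242 b 518,  24,  2|G 495, -20, 53|G 464, -74,115|G 473, -76,111|G 479, -81,111|b 482, -91,118|G 480,-105,130|G 480,-118,141|G 491,-117,133|G 495,-124,137|G 497,-134,143|G 507,-135,139|G 512,-141,140|
244 b 512,  16,  5|G 495, -21, 45|H 464, -74,108|G 464, -87,118|G 474, -88,113|G 474,-100,122|H 484,-101,117|G 476,-123,140|G 484,-126,137|G 490,-131,138|G 493,-139,143|G 503,-140,137|H 505,-150,145|
246 b 509,  12,  1|b 497, -18, 33|H 499, -29, 41|H 466, -85,108|G 470, -93,112|H 474,-100,115|H 485,-100,108|G 476,-124,133|G 481,-130,135|G 486,-136,136|G 494,-139,134|G 494,-151,144|G 513,-142,125|
248 b 503,   4,  4|b 509,  -2,  4|H 514, -10,  8|H 469, -81, 94|H 465, -99,111|b 473,-102,109|G 477,-110,113|G 470,-131,135|G 478,-133,132|G 482,-141,136|G 490,-144,134|G 499,-146,129|G 518,-137,110|
250 b 497,  -4,  4|b 505,  -8,  3|H 506, -20, 12|H 510, -29, 18|H 467, -97,100|H 475,-100, 99|G 476,
[... 2386 characters left out ...]
1 1 1]
 [0 0 0 0 0 0 0 0 0 0 0 1 1 1 1 1 1 0 0 0 1 1 1 1 0 1 1 1 1 1]
 [0 0 0 0 0 0 0 0 0 0 0 1 1 1 1 1 1 1 0 1 0 1 0 0 1 1 1 0 0 0]
 [0 0 0 0 0 0 0 0 0 0 0 1 1 1 1 1 1 0 1 1 1 1 1 1 1 1 0 0 0 0]
 [0 0 0 0 0 0 0 0 0 0 0 0 0 1 1 0 0 0 0 1 1 1 1 1 1 0 0 0 0 0]
 [0 0 0 0 0 0 0 0 0 0 0 0 0 0 0 0 0 0 0 1 1 1 1 1 1 0 0 0 0 0]
 [0 0 0 0 0 0 0 0 0 0 0 0 0 0 0 0 0 0 0 1 1 1 1 0 0 0 0 0 0 0]
 [0 0 0 0 0 0 0 0 0 0 0 0 0 0 0 0 0 0 0 1 1 1 1 0 0 0 0 0 0 0]
 [0 0 0 0 0 0 0 0 0 0 0 0 0 0 0 0 0 0 0 0 0 0 0 0 0 0 0 0 0 0]
 [0 0 0 0 0 0 0 0 0 0 0 0 0 0 0 0 0 0 0 0 0 0 0 0 0 0 0 0 0 0]
 [0 0 0 0 0 0 0 0 0 0 0 0 0 0 0 0 0 0 0 0 0 0 0 0 0 0 0 0 0 0]
 [0 0 0 0 0 0 0 0 0 0 0 0 0 0 0 0 0 0 0 0 0 0 0 0 0 0 0 0 0 0]]
```

```bash
python3 - <<'E'
from h import *
for n,tcp,tip,a in(("side1",(.4608,-.0538,.0272),(.4657,-.0531,.0089),15),("side0",(.289,-.6095,.2172),(.289,-.6095,.1982),0)):
    c=dict(np.load(n+".npz"));K,T=c["camera_matrix"],c["T"];f=c["frame"];d=c["range_z"];W=np.linalg.inv(T)
    def pr(p): q=K@(W[:3,:3]@p+W[:3,3]); return (q[:2]/q[2]).round(1)
    psi=np.radians(-172.2 if a else -154.6); v=np.array([np.sin(psi),-np.cos(psi),0])
    for w in((-.036,-.015,.015,.036) if a else(-.065,-.044,.044,.065)): print(n,w,pr(np.array(tip)+w*v), pr(np.array(tcp)+w*v))
    ys,xs=np.mgrid[0:480,0:640].reshape(2,-1);z=d[ys,xs]
    P=(np.linalg.inv(K)@np.vstack([xs,ys,np.ones(len(xs))])*z).T@T[:3,:3].T+T[:3,3]
    q=(P-tip); s=q@v; m=(abs(s)<.08)&(np.hypot(q[:,0],q[:,1])<.09)&(P[:,2]>(.02 if a else .05))
    for lo in np.arange(-.08,.08,.01):
        k=m&(s>=lo)&(s<lo+.01)
        if k.sum():
            i=np.where(k)[0][np.argsort(P[k,2])[:4]]; print(round(lo,2),[(P[j].round(3).tolist(),int(xs[j]),int(ys[j]),f[ys[j],xs[j]].tolist()) for j in i[:3]])
E
```

```text
side1 -0.036 [314.6 270.5] [313.5 267. ]
side1 -0.015 [309.4 266.5] [308.2 263.1]
side1 0.015 [301.9 261. ] [300.7 257.5]
side1 0.036 [296.8 257.2] [295.5 253.7]
-0.08 [([0.424, -0.13, 0.132], 311, 256, [75, 66, 60]), ([0.449, -0.132, 0.138], 319, 251, [84, 76, 72]), ([0.427, -0.134, 0.138], 313, 255, [79, 66, 65])]
-0.07 [([0.422, -0.121, 0.126], 308, 256, [74, 62, 56]), ([0.421, -0.121, 0.131], 308, 255, [76, 65, 61]), ([0.418, -0.129, 0.132], 309, 257, [79, 69, 64])]
-0.06 [([0.416, -0.111, 0.098], 304, 262, [102, 70, 48]), ([0.411, -0.113, 0.099], 303, 263, [118, 80, 54]), ([0.419, -0.112, 0.101], 305, 261, [78, 66, 56])]
-0.05 [([0.413, -0.102, 0.097], 301, 261, [51, 39, 34]), ([0.413, -0.11, 0.1], 303, 262, [55, 46, 39]), ([0.434, -0.105, 0.101], 308, 257, [66, 56, 50])]
-0.04 [([0.451, -0.088, 0.047], 309, 264, [87, 78, 68]), ([0.411, -0.095, 0.096], 299, 260, [66, 48, 39]), ([0.41, -0.092, 0.097], 298, 259, [61, 48, 42])]
-0.03 [([0.451, -0.079, 0.044], 307, 263, [112, 103, 92]), ([0.45, -0.084, 0.045], 308, 264, [127, 108, 91]), ([0.451, -0.079, 0.048], 307, 262, [78, 70, 61
[... 3593 characters left out ...]
92, 85, 85]), ([0.257, -0.59, 0.306], 391, 376, [170, 118, 78])]
0.04 [([0.277, -0.568, 0.23], 387, 384, [122, 111, 105]), ([0.261, -0.574, 0.23], 383, 390, [90, 78, 72]), ([0.268, -0.573, 0.23], 385, 388, [53, 38, 28])]
0.05 [([0.257, -0.562, 0.23], 377, 387, [129, 116, 100]), ([0.258, -0.563, 0.231], 378, 387, [164, 150, 132]), ([0.259, -0.567, 0.231], 380, 388, [147, 137, 118])]
0.06 [([0.227, -0.563, 0.299], 369, 376, [53, 36, 33]), ([0.229, -0.57, 0.299], 372, 378, [64, 48, 44]), ([0.229, -0.564, 0.3], 370, 376, [58, 41, 37])]
0.07 [([0.228, -0.551, 0.294], 365, 373, [113, 88, 72]), ([0.221, -0.553, 0.296], 363, 375, [167, 140, 113]), ([0.223, -0.554, 0.298], 364, 374, [152, 124, 101])]
```

The depth data show the real fingertips ~32 mm higher than the pose plus 19 mm implies: tips at z≈0.229 with the TCP at 0.217. So the fingers passed over the heel. I'll back off, go lower, and feel for the bench.

Call:
apply_moves([
  [0.34,0.0142,0,-0.002,0,0,0],
  [0.34,0.0142,0,-0.002,0,0,0],
  [0.34,0.0142,0,-0.002,0,0,0],
  [0.34,0,0,0,0,0,0],
  [0.34,0.001,0,0.01,0,0,0],
  [0.34,0.001,0,0.01,0,0,0],
  [0.34,0,0,0,0,0,0],
])

```text
time_s: 6.37
tcp_pos: [0.4667, -0.0526, 0.0003]
eef_rot: [180.0, 8.2, -172.2]
contact_force: [-0.9, 0.1, -0.6]
gripper_width: 0.0297
gripper_force: 0.0
```

```bash
python3 st.py .4665 -.0535 -.010 180 8 -172.2;  python3 - <<'E'
from plant import *
from h import *
c=capture("side");K,T=c["camera_matrix"],c["T"];f=c["frame"];d=c["range_z"]
ys,xs=np.mgrid[225:285,270:350].reshape(2,-1);z=d[ys,xs]
P=((np.linalg.inv(K)@np.vstack([xs,ys,np.ones(len(xs))])*z).T@T[:3,:3].T+T[:3,3])*1000
hsv=cv2.cvtColor(f,cv2.COLOR_RGB2HSV)[ys,xs]
m=(hsv[:,1]<100)&(P[:,0]>430)&(P[:,0]<490)&(P[:,2]<60)&(P[:,2]>8)&(P[:,1]>-110)&(P[:,1]<10)
i=np.where(m)[0]; i=i[np.argsort(P[i,2])]; print(len(i)); print(P[i[:14]].round().astype(int).tolist())
cv2.imwrite("pics/s3.png",cv2.resize(f[210:290,260:360,::-1],None,fx=6,fy=6,interpolation=cv2.INTER_CUBIC))
E
```

```text
{'time_s': 6.3667, 'joints': [19.0313, 13.2135, -48.6574, 4.6169, -20.1106, -105.4348], 'tcp_pos': [0.4667, -0.0526, 0.0003], 'eef_rot': [179.9907, 8.2316, -172.1797], 'contact_force': [-0.919, 0.0769, -0.6175]}
tip [ 0.4693 -0.0522 -0.0185] tip lowest -0.019815069229018243
tool d [ 0.0018 -0.0009  0.0102]
rotvec [0.0001356  0.00257354 0.00022387]
52
[[462, -68, 11], [457, -38, 13], [466, -78, 13], [457, -29, 14], [454, -33, 14], [463, -82, 15], [460, -76, 15], [454, -24, 15], [468, -84, 17], [459, -82, 17], [463, -86, 18], [465, -83, 18], [452, -31, 18], [461, -71, 18]]
```

TCP z is now 0.000 with the tips still about 11 mm above the bench, so the offset is confirmed. Now I'll feel downwards.

Call:
apply_moves([
  [0.34,0.0005,0,0.004,0,0,0],
  [0.34,0.0004,0,0.003,0,0,0],
  [0.34,0,0,0,0,0,0],
])

```text
time_s: 6.67
tcp_pos: [0.4673, -0.0524, -0.0059]
eef_rot: [180.0, 8.3, -172.2]
contact_force: [-0.7, -0.8, 0.1]
gripper_width: 0.0297
gripper_force: 0.0
```

Call:
apply_moves([
  [0.34,0.0001,0,0.001,0,0,0],
  [0.34,0.0001,0,0.001,0,0,0],
  [0.34,0,0,0,0,0,0],
])

```text
time_s: 6.92
tcp_pos: [0.4676, -0.0524, -0.0072]
eef_rot: [180.0, 8.4, -172.2]
contact_force: [-3.1, -0.1, 8.2]
gripper_width: 0.0299
gripper_force: 3.9
```

Call:
apply_moves([
  [0.34,0.0001,0,0.001,0,0,0],
  [0.34,0,0,0,0,0,0],
])

```text
time_s: 7.08
tcp_pos: [0.4677, -0.0524, -0.0076]
eef_rot: [180.0, 8.4, -172.2]
contact_force: [-7.1, 1.7, 20.1]
gripper_width: 0.0301
gripper_force: 10.1
```

The bench is felt at TCP z ≈ -0.007, so the tips clear it at z ≈ -0.005. I'll rise about 3.5 mm and push.

Call:
apply_moves([
  [0.34,-0.0004,0,-0.0035,0,0,0],
  [0.34,0,0,0,0,0,0],
  [0.34,-0.004,0,0.0006,0,0,0],
  [0.34,-0.004,0,0.0006,0,0,0],
  [0.34,-0.004,0,0.0006,0,0,0],
  [0.34,-0.004,0,0.0006,0,0,0],
  [0.34,-0.004,0,0.0006,0,0,0],
  [0.34,-0.004,0,0.0006,0,0,0],
  [0.34,-0.003,0,0.0004,0,0,0],
  [0.34,-0.003,0,0.0004,0,0,0],
  [0.34,-0.003,0,0.0004,0,0,0],
  [0.34,0,0,0,0,0,0],
])

```text
time_s: 8.08
tcp_pos: [0.5011, -0.0477, -0.005]
eef_rot: [180.0, 8.4, -172.2]
contact_force: [-0.4, -0.7, 0.0]
gripper_width: 0.0298
gripper_force: 0.0
```

```bash
cat > hl.py <<'E'
from plant import *
from h import *
c=capture("side");K,T=c["camera_matrix"],c["T"];f=c["frame"];d=c["range_z"]
y0,y1,x0,x1=215,280,295,375
ys,xs=np.mgrid[y0:y1,x0:x1].reshape(2,-1);z=d[ys,xs]
P=((np.linalg.inv(K)@np.vstack([xs,ys,np.ones(len(xs))])*z).T@T[:3,:3].T+T[:3,3])*1000
hsv=cv2.cvtColor(f,cv2.COLOR_RGB2HSV)[ys,xs]
m=(hsv[:,1]>80)&(hsv[:,2]<135)&(P[:,2]<75)&(P[:,2]>-8)&(P[:,0]>470)&(P[:,1]<40)&(P[:,1]>-130)
n,l,s,cc=cv2.connectedComponentsWithStats(m.reshape(y1-y0,x1-x0).astype(np.uint8))
k=1+s[1:,4].argmax(); Q=P[l.ravel()==k]
print("side heel bbox px",s[k],"n",len(Q)); print("x%",np.percentile(Q[:,0],[2,10,50,90,98]).round()); print("y%",np.percentile(Q[:,1],[2,50,98]).round()); print("z%",np.percentile(Q[:,2],[2,50,98]).round())
cv2.imwrite("pics/last.png",cv2.resize(f[205:285,270:370,::-1],None,fx=6,fy=6,interpolation=cv2.INTER_CUBIC))
E
python3 st.py .510 -.047 -.006; python3 hl.py
```

```text
{'time_s': 8.0833, 'joints': [18.1219, 16.3343, -44.6408, 4.1159, -20.8523, -104.0269], 'tcp_pos': [0.5011, -0.0477, -0.005], 'eef_rot': [179.9777, 8.3502, -172.1647], 'contact_force': [-0.3849, -0.7472, 0.0272]}
tip [ 0.5038 -0.0473 -0.0238] tip lowest -0.025200358117783837
tool d [-0.0087 -0.0005  0.0023]
side heel bbox px [14 30  3  3  6] n 6
x% [488. 489. 494. 498. 498.]
y% [-39. -36. -31.]
z% [39. 49. 56.]
```

The heel has gone on ahead and is hidden behind the gripper. I'll continue in small steps until the force rises.

Call:
apply_moves([
  [0.34,-0.002,0,0.0003,0,0,0],
  [0.34,-0.002,0,0.0003,0,0,0],
  [0.34,-0.002,0,0.0003,0,0,0],
  [0.34,0,0,0,0,0,0],
])

```text
time_s: 8.47
tcp_pos: [0.507, -0.0469, -0.005]
eef_rot: [180.0, 8.4, -172.2]
contact_force: [0.2, -0.1, 0.7]
gripper_width: 0.0297
gripper_force: 0.0
```

Call:
apply_moves([
  [0.34,-0.002,0,0.0003,0,0,0],
  [0.34,-0.002,0,0.0003,0,0,0],
  [0.34,0,0,0,0,0,0],
])

```text
time_s: 8.72
tcp_pos: [0.5089, -0.0469, -0.0056]
eef_rot: [180.0, 8.2, -172.2]
contact_force: [-5.7, 1.6, 3.5]
gripper_width: 0.0297
gripper_force: 2.9
```

Call:
apply_moves([
  [0.34,-0.0015,0,0.0002,0,0,0],
  [0.34,-0.0015,0,0.0002,0,0,0],
  [0.34,0,0,0,0,0,0],
])

```text
time_s: 8.97
tcp_pos: [0.5094, -0.0471, -0.0062]
eef_rot: [-180.0, 7.9, -172.2]
contact_force: [-11.6, 2.1, 6.2]
gripper_width: 0.0298
gripper_force: 6.4
```

The heel is now against the board (about 12 N at TCP x 0.509). Next I raise the fingers along the tipping arc while keeping the press, so friction lifts the round end.

Call:
apply_moves([
  [0.34,-0.0006,0,-0.0038,0,0,0],
  [0.34,-0.0006,0,-0.0038,0,0,0],
  [0.34,-0.0006,0,-0.0038,0,0,0],
  [0.34,0,0,0,0,0,0],
])

```text
time_s: 9.3
tcp_pos: [0.5105, -0.0468, 0.0058]
eef_rot: [180.0, 8.0, -172.2]
contact_force: [-8.4, 2.6, 0.5]
gripper_width: 0.0304
gripper_force: 4.5
```

```bash
cat > hd.py <<'E'
from plant import *
from h import *
for n in("side","top"):
    c=capture(n);K,T=c["camera_matrix"],c["T"];f=c["frame"];d=c["range_z"]
    ys,xs=np.mgrid[0:480,0:640].reshape(2,-1);z=d[ys,xs]
    P=((np.linalg.inv(K)@np.vstack([xs,ys,np.ones(len(xs))])*z).T@T[:3,:3].T+T[:3,3])*1000
    hsv=cv2.cvtColor(f,cv2.COLOR_RGB2HSV)[ys,xs]
    m=(hsv[:,1]>70)&(hsv[:,2]<135)&(P[:,2]<80)&(P[:,2]>3)&(P[:,0]>480)&(P[:,0]<690)&(P[:,1]<30)&(P[:,1]>-105)
    Q=P[m]; print(n,len(Q),*( [np.percentile(Q[:,i],[2,25,50,75,98]).round().tolist() for i in range(3)] if len(Q)>3 else []))
    x0,y0=(280,200) if n=="side" else (300,185)
    cv2.imwrite(f"pics/l_{n}.png",cv2.resize(f[y0:y0+80,x0:x0+66,::-1],None,fx=6,fy=6,interpolation=cv2.INTER_CUBIC))
cv2.imwrite("pics/last.png",np.hstack([cv2.imread(f"pics/l_{n}.png") for n in("side","top")]))
E
python3 hd.py
```

```text
side 17 [493.0, 498.0, 501.0, 503.0, 513.0] [-39.0, -36.0, -34.0, -30.0, -20.0] [6.0, 26.0, 51.0, 64.0, 75.0]
top 49 [555.0, 567.0, 570.0, 575.0, 580.0] [-41.0, -28.0, -18.0, -8.0, 5.0] [4.0, 10.0, 13.0, 17.0, 23.0]
```

The press is still 8 N with the tips 14 mm up, higher than the heel is thick, so the heel is tipping. I'll follow the arc.

Call:
apply_moves([
  [0.34,-0.0013,0,-0.0035,0,0,0],
  [0.34,-0.0013,0,-0.0035,0,0,0],
  [0.34,-0.0013,0,-0.0035,0,0,0],
  [0.34,0,0,0,0,0,0],
])

```text
time_s: 9.73
tcp_pos: [0.5131, -0.0464, 0.0168]
eef_rot: [180.0, 8.1, -172.2]
contact_force: [-7.3, 1.5, 1.9]
gripper_width: 0.0298
gripper_force: 4.5
```

```bash
python3 hd.py
```

```text
side 15 [500.0, 503.0, 504.0, 509.0, 528.0] [-37.0, -34.0, -32.0, -31.0, 16.0] [4.0, 29.0, 46.0, 72.0, 77.0]
top 30 [564.0, 569.0, 572.0, 577.0, 579.0] [-33.0, -21.0, -15.0, -5.0, 1.0] [6.0, 13.0, 15.0, 18.0, 25.0]
```

Call:
apply_moves([
  [0.34,-0.0019,0,-0.0032,0,0,0],
  [0.34,-0.0019,0,-0.0032,0,0,0],
  [0.34,-0.0019,0,-0.0032,0,0,0],
  [0.34,0,0,0,0,0,0],
])

```text
time_s: 10.17
tcp_pos: [0.5178, -0.0457, 0.0273]
eef_rot: [180.0, 8.1, -172.2]
contact_force: [-8.3, 1.8, 3.7]
gripper_width: 0.0297
gripper_force: 4.2
```

```bash
python3 hd.py
```

```text
side 12 [502.0, 504.0, 509.0, 513.0, 516.0] [-59.0, -34.0, -33.0, -32.0, -28.0] [32.0, 40.0, 48.0, 64.0, 79.0]
top 9 [563.0, 571.0, 572.0, 575.0, 576.0] [-14.0, -9.0, -2.0, 1.0, 23.0] [4.0, 16.0, 18.0, 19.0, 25.0]
```

View pics/last.png

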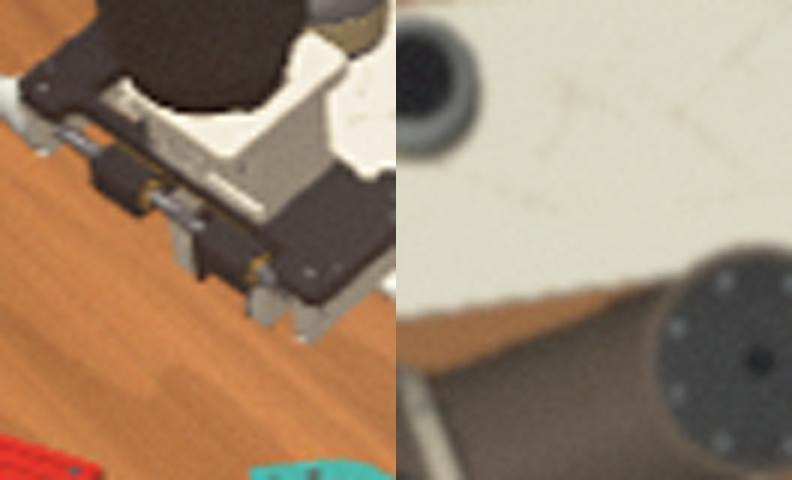

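Both views hide the heel behind the gripper and wrist. The push direction, though, is 24° downward, which fits a heel tipped up about 25-30°. On along the arc.

Call:
apply_moves([
  [0.34,-0.0022,0,-0.0028,0,0,0],
  [0.34,-0.0022,0,-0.0028,0,0,0],
  [0.34,-0.0022,0,-0.0028,0,0,0],
  [0.34,0,0,0,0,0,0],
])

```text
time_s: 10.6
tcp_pos: [0.5236, -0.0448, 0.0368]
eef_rot: [180.0, 8.1, -172.2]
contact_force: [-8.5, 2.5, 5.0]
gripper_width: 0.0301
gripper_force: 5.2
```

Call:
apply_moves([
  [0.34,-0.0024,0,-0.0023,0,0,0],
  [0.34,-0.0024,0,-0.0023,0,0,0],
  [0.34,-0.0024,0,-0.0023,0,0,0],
  [0.34,0,0,0,0,0,0],
])

```text
time_s: 10.93
tcp_pos: [0.5299, -0.0438, 0.0449]
eef_rot: [180.0, 8.2, -172.2]
contact_force: [-8.1, 2.7, 8.0]
gripper_width: 0.0298
gripper_force: 5.9
```

Pushing at 43° downward matches θ≈50°. Continuing.

Call:
apply_moves([
  [0.34,-0.0031,0,-0.0016,0,0,0],
  [0.34,-0.0031,0,-0.0016,0,0,0],
  [0.34,-0.0031,0,-0.0016,0,0,0],
  [0.34,0,0,0,0,0,0],
])

```text
time_s: 11.27
tcp_pos: [0.5378, -0.0425, 0.0512]
eef_rot: [180.0, 8.1, -172.2]
contact_force: [-13.8, 5.5, 15.4]
gripper_width: 0.0297
gripper_force: 10.8
```

Call:
apply_moves([
  [0.34,-0.0035,0,-0.001,0,0,0],
  [0.34,-0.0035,0,-0.001,0,0,0],
  [0.34,-0.0035,0,-0.001,0,0,0],
  [0.34,0,0,0,0,0,0],
])

```text
time_s: 11.6
tcp_pos: [0.5484, -0.0404, 0.0571]
eef_rot: [179.9, 8.2, -172.2]
contact_force: [-20.6, 11.5, 30.7]
gripper_width: 0.0301
gripper_force: 19.7
```

```bash
python3 hd.py
```

```text
side 69 [536.0, 566.0, 573.0, 581.0, 588.0] [-69.0, -60.0, -39.0, -19.0, -0.0] [4.0, 17.0, 30.0, 46.0, 78.0]
top 2
```

```bash
cat > pl.py <<'E'
from plant import *
from h import *
c=capture("side");K,T=c["camera_matrix"],c["T"];f=c["frame"];d=c["range_z"]
ys,xs=np.mgrid[0:480,0:640].reshape(2,-1);z=d[ys,xs]
P=((np.linalg.inv(K)@np.vstack([xs,ys,np.ones(len(xs))])*z).T@T[:3,:3].T+T[:3,3])*1000
hsv=cv2.cvtColor(f,cv2.COLOR_RGB2HSV)[ys,xs]
m=(hsv[:,1]>70)&(hsv[:,2]<135)&(P[:,2]<80)&(P[:,2]>3)&(P[:,0]>545)&(P[:,0]<690)&(P[:,1]<30)&(P[:,1]>-105)
Q=P[m]; b=np.c_[(Q-[561,143,0])@[.9909,.1355,0],(Q-[561,143,0])@[-.1355,.9909,0]-0,Q[:,2]]
for lo in range(0,80,10):
    k=(b[:,2]>=lo)&(b[:,2]<lo+10)
    if k.sum(): print("z",lo,"n",k.sum(),"board-x",np.median(b[k,0]).round(1),"y",Q[k,1].min().round(),Q[k,1].max().round())
E
python3 pl.py
```

```text
z 0 n 7 board-x 0.4 y -62.0 21.0
z 10 n 12 board-x -4.5 y -65.0 0.0
z 20 n 16 board-x -9.7 y -69.0 -6.0
z 30 n 9 board-x -14.9 y -72.0 -2.0
z 40 n 9 board-x -19.2 y -58.0 -10.0
z 50 n 3 board-x -25.1 y -65.0 -28.0
z 60 n 3 board-x -28.6 y -69.0 -63.0
```

A line through the gluing face gives θ≈64°, with the lower edge resting at the board's rim. The press (38 N) is more than needed, so I'll ease it while rotating on.

Call:
apply_moves([
  [0.34,-0.0034,0,-0.0019,0,0,0],
  [0.34,-0.0034,0,-0.0019,0,0,0],
  [0.34,-0.0034,0,-0.0019,0,0,0],
  [0.34,0,0,0,0,0,0],
])

```text
time_s: 12.08
tcp_pos: [0.561, -0.0387, 0.0649]
eef_rot: [179.9, 8.6, -172.1]
contact_force: [-5.5, 5.8, 13.9]
gripper_width: 0.0303
gripper_force: 9.5
```

```bash
python3 pl.py
```

```text
z 0 n 7 board-x 2.0 y -57.0 24.0
z 10 n 21 board-x -4.4 y -63.0 -11.0
z 20 n 30 board-x -5.6 y -66.0 1.0
z 30 n 32 board-x -9.2 y -71.0 -3.0
z 40 n 26 board-x -11.1 y -71.0 -9.0
z 50 n 22 board-x -14.1 y -70.0 -9.0
z 60 n 13 board-x -15.0 y -70.0 -15.0
z 70 n 6 board-x -22.9 y -70.0 -23.0
```

Call:
apply_moves([
  [0.34,-0.0034,0,-0.0004,0,0,0],
  [0.34,-0.0034,0,-0.0004,0,0,0],
  [0.34,-0.0034,0,-0.0004,0,0,0],
  [0.34,0,0,0,0,0,0],
])

```text
time_s: 12.47
tcp_pos: [0.5719, -0.0371, 0.0678]
eef_rot: [179.9, 8.7, -172.1]
contact_force: [-3.2, 4.7, 13.7]
gripper_width: 0.0299
gripper_force: 8.1
```

```bash
python3 pl.py
```

```text
z 0 n 6 board-x 2.1 y -60.0 -28.0
z 10 n 16 board-x -2.8 y -63.0 -2.0
z 20 n 45 board-x -3.4 y -67.0 1.0
z 30 n 34 board-x -4.3 y -67.0 -1.0
z 40 n 42 board-x -4.9 y -70.0 -2.0
z 50 n 39 board-x -5.8 y -70.0 -9.0
z 60 n 23 board-x -5.8 y -69.0 -13.0
z 70 n 8 board-x -5.2 y -66.0 -23.0
```

θ≈86°: the heel now stands on its straight edge at the board's edge. Next I drag the top on forward, past balance.

Call:
apply_moves([
  [0.34,-0.0038,0,0.0005,0,0,0],
  [0.34,-0.0038,0,0.0006,0,0,0],
  [0.34,-0.0038,0,0.0006,0,0,0],
  [0.34,-0.0038,0,0.0006,0,0,0],
  [0.34,0,0,0,0,0,0],
])

```text
time_s: 12.93
tcp_pos: [0.5889, -0.0346, 0.0684]
eef_rot: [179.9, 8.9, -172.1]
contact_force: [0.1, 5.7, 13.0]
gripper_width: 0.0301
gripper_force: 7.5
```

```bash
python3 pl.py
```

```text
z 0 n 6 board-x 3.8 y -47.0 -11.0
z 10 n 15 board-x -0.7 y -62.0 -17.0
z 20 n 47 board-x 0.5 y -64.0 2.0
z 30 n 62 board-x 2.2 y -70.0 2.0
z 40 n 50 board-x 3.1 y -67.0 2.0
z 50 n 58 board-x 5.9 y -68.0 -4.0
z 60 n 43 board-x 7.5 y -68.0 -12.0
z 70 n 13 board-x 8.4 y -63.0 -15.0
```

Past vertical at θ≈101°. Going on.

Call:
apply_moves([
  [0.34,-0.004,0,0.001,0,0,0],
  [0.34,-0.004,0,0.001,0,0,0],
  [0.34,-0.004,0,0.001,0,0,0],
  [0.34,-0.004,0,0.001,0,0,0],
  [0.34,0,0,0,0,0,0],
  [0.34,0,0,0,0,0,0],
])

```text
time_s: 13.48
tcp_pos: [0.6041, -0.0328, 0.066]
eef_rot: [180.0, 8.8, -172.1]
contact_force: [1.7, 4.1, 7.7]
gripper_width: 0.0302
gripper_force: 4.4
```

```bash
python3 pl.py
```

```text
z 0 n 1 board-x 3.0 y -50.0 -50.0
z 10 n 15 board-x 1.8 y -60.0 -5.0
z 20 n 53 board-x 4.1 y -64.0 3.0
z 30 n 70 board-x 7.2 y -65.0 -0.0
z 40 n 69 board-x 11.2 y -68.0 -2.0
z 50 n 71 board-x 16.7 y -68.0 1.0
z 60 n 45 board-x 19.9 y -68.0 -5.0
z 70 n 15 board-x 19.0 y -64.0 -16.0
```

θ≈110° and the centre of mass is past the lower corner. I'll lift the fingers clear so it falls.

Call:
apply_moves([
  [0.34,0,0,-0.015,0,0,0],
  [0.34,0,0,-0.02,0,0,0],
  [0.34,0.02,0,-0.02,0,0,0],
  [0.34,0.02,0,-0.02,0,0,0],
  [0.34,0.03,0,0,0,0,0],
  [0.34,0.03,0,0,0,0,0],
  [0.34,0,0,0,0,0,0],
])

```text
time_s: 14.12
tcp_pos: [0.4858, -0.0502, 0.1223]
eef_rot: [179.9, 8.2, -172.3]
contact_force: [-0.9, 0.4, -0.4]
gripper_width: 0.0295
gripper_force: 0.0
```

```bash
python3 st.py; python3 pl.py; python3 hd.py
```

```text
{'time_s': 14.1167, 'joints': [18.4362, 3.1261, -37.2062, 2.1456, -41.6322, -102.2131], 'tcp_pos': [0.4858, -0.0502, 0.1223], 'eef_rot': [179.9078, 8.1792, -172.2798], 'contact_force': [-0.8766, 0.3938, -0.3795]}
tip [ 0.4885 -0.0498  0.1035] tip lowest 0.10216096816223046
z 0 n 9 board-x 15.2 y -57.0 -3.0
z 10 n 110 board-x 31.7 y -62.0 9.0
z 20 n 218 board-x 42.9 y -63.0 3.0
z 30 n 1 board-x 31.9 y -26.0 -26.0
side 343 [595.0, 607.0, 623.0, 640.0, 659.0] [-60.0, -45.0, -30.0, -17.0, -0.0] [11.0, 20.0, 22.0, 24.0, 29.0]
top 295 [596.0, 609.0, 622.0, 637.0, 653.0] [-51.0, -35.0, -23.0, -10.0, 4.0] [10.0, 17.0, 20.0, 24.0, 30.0]
```

View pics/last.png

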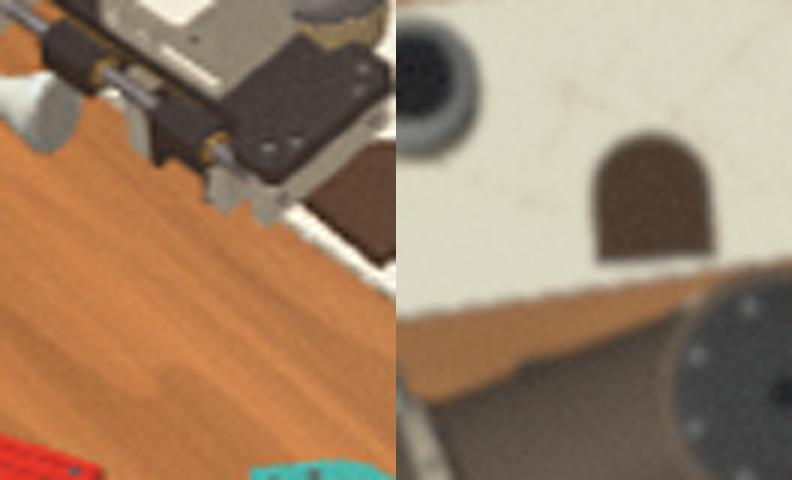

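The crop shows the heel lying gluing face up on the board: round end at (650,135), straight edge from (598,265) to (713,262), and a strip of board visible behind it, narrowest at the right corner. I'll measure that margin.

```bash
python3 - <<'E'
from plant import *
from h import *
c=capture("top");f=c["frame"];hsv=cv2.cvtColor(f,cv2.COLOR_RGB2HSV)
sub=cv2.resize(f,None,fx=4,fy=4,interpolation=cv2.INTER_CUBIC);g=cv2.cvtColor(sub,cv2.COLOR_RGB2GRAY)
m,cc,s=blob(g<140,(408*4+1.5,218*4)); print(s)
k,_=cv2.findContours(m.astype(np.uint8),cv2.RETR_EXTERNAL,cv2.CHAIN_APPROX_NONE); px=(max(k,key=len)[:,0]+.5)/4-.5
H=ray(c,px,.02)*1000
def bf(p): q=p-[673,-42.7]; a=np.radians(7.79); return np.c_[q@[np.cos(a),np.sin(a)],q@[-np.sin(a),np.cos(a)]]
b=bf(H); print("heel board-frame x",b[:,0].min(),b[:,0].max(),"y",b[:,1].min(),b[:,1].max())
ap=cv2.approxPolyDP(b.astype(np.float32)[:,None],5,True)[:,0]; print(ap.round(1).tolist())
# near edge profile near heel: white->wood along columns
hs=cv2.cvtColor(sub,cv2.COLOR_RGB2HSV)
e=[]
for x in range(1150,1420,30):
    col=hs[860:960,x,1]; 
    w=np.where(col<75)[0]
    if len(w): e.append(((x+.5)/4-.5,(860+w.max()+.5)/4-.5))
print(bf(ray(c,np.array(e),.008)*1000).round(1).tolist())
E
python3 st.py
```

```text
[1521  720   90   84 5995]
heel board-frame x -13.408623532832229 52.97281250933746 y -176.5094983332033 -107.67216404062904
[[50.0, -175.60000610351562], [52.20000076293945, -134.89999389648438], [43.70000076293945, -118.5999984741211], [18.299999237060547, -107.69999694824219], [-4.400000095367432, -117.69999694824219], [-13.0, -140.6999969482422], [-11.600000381469727, -174.5]]
[[-18.4, 202.0], [-86.6, 187.4], [-87.1, 163.0], [-87.6, 138.7], [-86.5, 114.1], [-86.2, 89.6], [-86.7, 65.2], [-86.3, 40.7], [-115.2, 20.9]]
{'time_s': 14.3167, 'joints': [18.4029, 3.5197, -36.6235, 2.2779, -41.6051, -102.1533], 'tcp_pos': [0.4925, -0.0489, 0.1238], 'eef_rot': [179.9758, 8.4103, -172.1579], 'contact_force': [0.02, -0.0788, 0.2283]}
tip [ 0.4952 -0.0485  0.105 ] tip lowest 0.1036407331813375
```

```bash
cat > fin.py <<'E'
from plant import *
from h import *
def bf(p): q=p-[673,-42.7]; a=np.radians(7.79); return np.c_[q@[np.cos(a),np.sin(a)],q@[-np.sin(a),np.cos(a)]]
for n,sd in(("top",(342,215)),("side",(368,225))):
    c=capture(n);f=c["frame"]
    sub=cv2.resize(f,None,fx=4,fy=4,interpolation=cv2.INTER_CUBIC);g=cv2.cvtColor(sub,cv2.COLOR_RGB2GRAY)
    m,cc,s=blob(g<(125 if n=="top" else 140),(sd[0]*4,sd[1]*4)); print(n,s)
    k,_=cv2.findContours(m.astype(np.uint8),cv2.RETR_EXTERNAL,cv2.CHAIN_APPROX_NONE); px=(max(k,key=len)[:,0]+.5)/4-.5
    b=bf(ray(c,px,.02)*1000); print("heel board x",b[:,0].min().round(1),b[:,0].max().round(1),"y",b[:,1].min().round(1),b[:,1].max().round(1))
    print(cv2.approxPolyDP(b.astype(np.float32)[:,None],4,True)[:,0].round(1).tolist())
    if n=="top":
        M=np.array([391,190])*4; mm,mc,_=blob(g<140,M); tm,tc,_=blob(g<110,(302*4,199*4)); print("mate",mc/4,"tin",tc/4)
E
python3 fin.py
```

```text
top [1332  830   80   84 5691]
heel board x -79.8 -10.0 y -5.0 59.3
[[-13.899999618530273, 40.79999923706055], [-33.29999923706055, 55.20000076293945], [-71.9000015258789, 58.900001525878906], [-79.5, 0.0], [-27.299999237060547, -1.899999976158142], [-10.800000190734863, 17.399999618530273]]
mate [391.57865356 190.87602066] tin [303.92534604 198.81103926]
side [1513  783    6    4   20]
heel board x 153.4 158.4 y 54.1 57.9
[[158.39999389648438, 56.400001525878906], [153.39999389648438, 56.29999923706055]]
```

All of the heel lies on the board, with about 5-7 mm to spare at the right corner. A gentle nudge forward gives a safe margin against the calibration error.

```bash
python3 st.py .555 -.030 .030 180 8.4 -172.2
```

```text
{'time_s': 14.4167, 'joints': [18.3942, 3.5773, -36.6149, 2.2689, -41.6139, -102.1554], 'tcp_pos': [0.4924, -0.0489, 0.1234], 'eef_rot': [179.9796, 8.3522, -172.1742], 'contact_force': [0.0136, -0.1367, 0.1819]}
tip [ 0.4951 -0.0486  0.1046] tip lowest 0.1032226174561476
tool d [-0.0503  0.0102  0.1018]
rotvec [ 0.00026865 -0.00053072  0.00028337]
```

Call:
apply_moves([
  [0.34,-0.0126,0.0025,0.0255,0,0,0],
  [0.34,-0.0126,0.0025,0.0255,0,0,0],
  [0.34,-0.0126,0.0026,0.0255,0,0,0],
  [0.34,-0.0126,0.0026,0.0255,0,0,0],
  [0.34,0,0,0,0,0,0],
  [0.34,0,0,0,0,0,0],
])

```text
time_s: 14.92
tcp_pos: [0.5538, -0.0304, 0.0274]
eef_rot: [-180.0, 8.1, -172.2]
contact_force: [-0.0, 0.1, 0.4]
gripper_width: 0.0301
gripper_force: 0.0
```

```bash
python3 st.py .557 -.030 .0045 180 8.4 -172.2
```

```text
{'time_s': 14.9167, 'joints': [18.1588, 17.0155, -35.9437, 3.0149, -29.1337, -102.8676], 'tcp_pos': [0.5538, -0.0304, 0.0274], 'eef_rot': [-179.9761, 8.0743, -172.1749], 'contact_force': [-0.0167, 0.1443, 0.4049]}
tip [ 0.5564 -0.03    0.0086] tip lowest 0.007237758977628455
tool d [ 0.     -0.0001  0.0231]
rotvec [-0.00022594 -0.00361933  0.00027656]
```

Call:
apply_moves([
  [0.34,0,0,0.007,0,0,0],
  [0.34,0,0,0.007,0,0,0],
  [0.34,0,0,0.007,0,0,0],
  [0.34,0,0,0,0,0,0],
  [0.34,0,0,0,0,0,0],
])

```text
time_s: 15.33
tcp_pos: [0.5568, -0.0299, 0.0089]
eef_rot: [180.0, 8.3, -172.2]
contact_force: [0.4, -0.1, 0.5]
gripper_width: 0.0297
gripper_force: 0.0
```

Call:
apply_moves([
  [0.34,0.0005,0,0.0041,0,0,0],
  [0.34,0,0,0,0,0,0],
  [0.34,-0.004,0,0.0006,0,0,0],
  [0.34,-0.004,0,0.0006,0,0,0],
  [0.34,-0.004,0,0.0006,0,0,0],
  [0.34,-0.004,0,0.0006,0,0,0],
  [0.34,-0.003,0,0.0004,0,0,0],
  [0.34,0,0,0,0,0,0],
])

```text
time_s: 16.0
tcp_pos: [0.5771, -0.0269, 0.0048]
eef_rot: [180.0, 8.4, -172.2]
contact_force: [-0.4, -0.5, -0.6]
gripper_width: 0.0295
gripper_force: 0.0
```

Call:
apply_moves([
  [0.34,-0.003,0,0.0004,0,0,0],
  [0.34,-0.003,0,0.0004,0,0,0],
  [0.34,-0.003,0,0.0004,0,0,0],
  [0.34,-0.003,0,0.0004,0,0,0],
  [0.34,-0.003,0,0.0004,0,0,0],
  [0.34,-0.003,0,0.0004,0,0,0],
  [0.34,-0.002,0,0.0003,0,0,0],
  [0.34,0,0,0,0,0,0],
])

```text
time_s: 16.67
tcp_pos: [0.5967, -0.0243, 0.005]
eef_rot: [180.0, 8.3, -172.2]
contact_force: [0.7, -0.1, 0.2]
gripper_width: 0.0297
gripper_force: 0.0
```

Back off, up and away, then check.

Call:
apply_moves([
  [0.34,0.006,0,-0.001,0,0,0],
  [0.34,0.01,0,-0.001,0,0,0],
  [0.34,0.01,0,-0.02,0,0,0],
  [0.34,0.01,0,-0.035,0,0,0],
  [0.34,0.02,0,-0.03,0,0,0],
  [0.34,0.03,0,-0.02,0,0,0],
  [0.34,0.03,0,-0.01,0,0,0],
  [0.34,0,0,0,0,0,0],
  [0.34,0,0,0,0,0,0],
])

```text
time_s: 17.42
tcp_pos: [0.4637, -0.0428, 0.1048]
eef_rot: [179.9, 8.5, -172.2]
contact_force: [-0.1, -0.2, 0.7]
gripper_width: 0.0298
gripper_force: 0.0
```

```bash
sed -i 's/(342,215)/(342,212)/' fin.py; python3 fin.py; python3 hd.py; python3 st.py
```

```text
top [1326  817   83   85 5725]
heel board x -65.5 2.1 y -2.6 60.5
[[-0.30000001192092896, 41.900001525878906], [-17.100000381469727, 57.599998474121094], [-61.79999923706055, 59.70000076293945], [-65.19999694824219, 1.0], [-14.199999809265137, 1.600000023841858], [0.10000000149011612, 17.299999237060547]]
mate [391.56105377 190.87576994] tin [303.92934044 198.81300997]
side [1320  985    7   12   53]
heel board x -121.8 -113.5 y 3.0 11.7
[[-114.80000305175781, 11.699999809265137], [-121.80000305175781, 3.0]]
side 356 [606.0, 618.0, 635.0, 650.0, 671.0] [-56.0, -40.0, -25.0, -9.0, 8.0] [12.0, 19.0, 22.0, 25.0, 29.0]
top 295 [608.0, 621.0, 635.0, 649.0, 666.0] [-45.0, -32.0, -19.0, -6.0, 7.0] [9.0, 17.0, 20.0, 24.0, 30.0]
{'time_s': 17.6167, 'joints': [20.6397, 2.3913, -41.4069, 2.9518, -38.1269, -105.0046], 'tcp_pos': [0.4659, -0.0423, 0.1037], 'eef_rot': [179.9844, 8.3125, -172.1725], 'contact_force': [0.4466, -0.913, -0.2571]}
tip [ 0.4686 -0.0419  0.0849] tip lowest 0.08348388555327887
```

View pics/last.png

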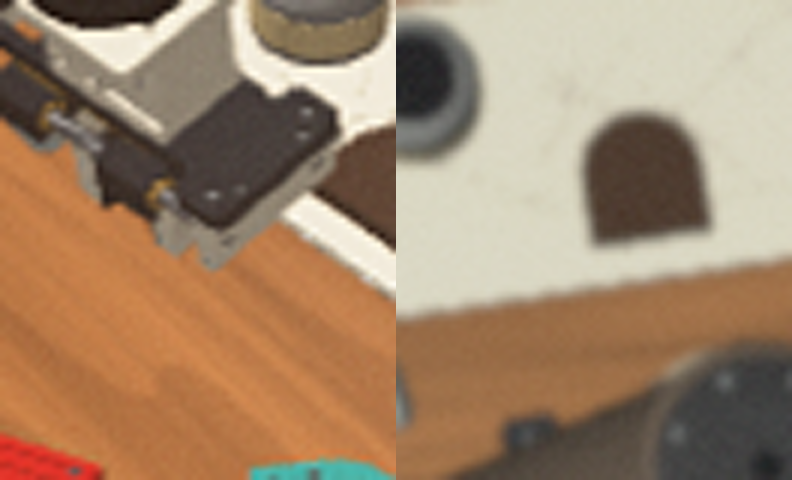

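The heel lies flat, gluing face up, about 20 mm inside the near edge and square to it (straight edge from (594,242) to (710,228)). The mate and the tin haven't moved, and the arm is clear.

```bash
python3 -c "
from plant import *
print(close_job())"
```

```text
the job is handed in; nothing more can be done
None
```

The heel was tipped over the board's near edge with the fingers only and pushed on; it lies flat, gluing face up, about 20 mm inside that edge, and the job is handed in (no verdict came back).

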